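# Release a jar through the lever-operated gate

### The job

Let the brown jar out of the chute: with the fingertips press the orange pad at the long end of the lever all the way down, so that the short end raises the heavy flap, and keep it down until the jar has rolled out under the flap to the end stop. Then let the lever come back up so that the flap shuts again behind the jar, and move clear. Do not touch the flap or the jar, do not lift the lever out of its notches, and leave the stamp, the label roll and the scoop where they stand.

Things in the scene. Friction and masses are not known exactly. Their poses are not given: they have to be found in the camera images.
- gate_unit: Fixed gate: a sloping aluminium chute (100 mm wide, 305 mm long, up to 175 mm high at the hinge cheeks) with a grey lever stand on the robot's side. Place and yaw vary. Origin on the worktop under the lever's short end; x points from the pad to the chute, away from the robot, z up. The chute runs along y, falling about 11 degrees towards -y, so the jar rolls to the robot's right.
- pad_top (a point): Centre of the top of the square orange pad (44 x 44 mm) at the lever's long end, 160 mm from the pivot. At rest about 213 mm above the worktop, its outer edge tilted up 19 degrees. Pressed right down it is about 108 mm above the worktop, with the lever on a fixed bumper; on the way it moves up to 14 mm outwards. It takes about 4 to 12 N and comes back up by itself when let go.
- lever_pivot (a point): Middle of the lever's steel pivot pin, about 147 mm above the worktop; the lever's long end points from here to the pad. The lever (aluminium bar 28 mm wide, 8 mm thick, 220 mm long, 0.15 kg) is loose: its pin just lies in open-topped notches of the stand.
- fulcrum (a point): Fixed point of the gate where the pivot pin's middle lies when the lever is properly in its notches, about 147 mm above the worktop.
- flap (a joint): Swing of the heavy flap (dark steel plate with a red weight, about 2 kg, 94 mm wide, 62 mm long, hinged across the top of the chute): 0 rad = shut, hanging across the chute; it grows as the flap rises, to about 0.8 rad with the lever fully down. The jar passes from about 0.6 rad. The flap falls shut when the lever is let go.
- jar_mid (a point): Centre of the empty dark brown jar (85 mm diameter, 90 mm long) that lies on its side in the chute, axis across it, and leans on the shut flap from the uphill side. It rolls down by itself, in about one second, once the flap is up.
- pocket (a point): Fixed point of the gate where the jar's centre comes to lie once it has rolled against the end stop at the low end of the chute, about 175 mm from where it waits.
- stamp: Bystander: hand stamp with a red foot and turned wooden handle, 30 x 56 x 88 mm, standing; origin under its centre.
- label_roll: Bystander: white roll of blank labels, 84 mm diameter, 50 mm high; origin under its centre.
- scoop: Bystander: blue measuring scoop, 40 x 104 x 29 mm; origin under its centre.
Mind the look-alikes: they are no part of the job. Leave any green or yellow look-alike of the part that bears jar_mid alone.

How it is judged:
On the way:
1. the flap is raised by fingers that press on the lever (value of joint flap above 0.6 rad and contact force between the fingers and lever above 0.5 N), for 0.2 s.
At the end, for the whole second after the job is handed in: The jar lies still in the chute against the end stop (its centre within 25 mm of the pocket point in plan and 15 mm in height), the flap is shut again (within 0.06 rad) and the lever lies in its notches (pivot within 12 mm of its place) (horizontal distance between jar_mid and pocket below 0.025 m and z of jar_mid in the frame of pocket between -0.015 and 0.015 m and linear speed of jar below 0.03 m/s and value of joint flap below 0.06 rad and distance between lever_pivot and fulcrum below 0.012 m); the robot touches nothing.
It fails at once if the lever is lifted out of its notches (distance between lever_pivot and fulcrum above 0.016 m).
It fails at once if the robot touches the flap (contact force between any of the fingers, the arm and flap above 0.5 N).
It fails at once if the robot touches the jar (contact force between any of the fingers, the arm and jar above 0.5 N).
It fails at once if the jar leaves the chute (z of jar_mid in the frame of pocket above 0.09 m or z of jar_mid in the frame of pocket below -0.03 m).
It fails at once if the stamp, the label roll or the scoop is disturbed (distance of any of stamp, label_roll, scoop from where it was at the start of the episode above 0.03 m).
It also fails if it takes over 35 s, if anything falls off the work surface, if the arm or the gripper's body presses on something with over 40 N, if the wrist force passes 120 N, or if a joint passes its speed limit or range.

### The arm

A 6-joint arm with a two-finger parallel gripper is mounted at the origin on a cart in front of the work surface, level with it; the furniture and walls round the work are solid. World frame = base frame: x ahead of the robot, y to its left, z up, the work surface at z = 0. Lengths are in m, angles in rad, forces in N, time in s.
With the tool pointing down it reaches from about 0.2 to 0.875 m from the base axis. Payload 3.4 kg.
Tool frame: the origin (TCP) lies midway between the tips of the shut fingers; the grasp point (between the pads) lies 19 mm behind it; z points along the fingers, x is the direction in which the jaws open and shut, and the axes are right-handed (so a half turn about z gives the same grasp; the last joint's range is limited). The gripper opens to 94 mm and grips with 3 to 60 N. Pads are 16 mm wide; open, the fingers measure 119 mm over their backs; the gripper's body (75 mm by 177 mm) begins 78 mm behind the grasp point.
Start: joints at [-1.303, 0.276, 1.505, -0, 1.361, -0.121], TCP at [0.218, -0.532, 0.205] pointing down, gripper open.
Joint ranges: [-2.89, 2.89], [-0.75, 2.08], [0.22, 2.7], [-1.18, 4.32], [0.11, 2.71], [-2.7, 2.7]. Speed limits (rad/s): [2.57, 2.57, 3.14, 3.14, 3.14, 3.14].

### API

Orientations are given as [roll, pitch, yaw] about the fixed x, y, z axes, in that order (R = Rz(yaw) Ry(pitch) Rx(roll)).
In Python, from station import r gives the robot as it stands. The module is installed in compiled form; this text tells all that it offers.
- The arm moves only by the tool step_arm, never from a script. Its arguments are lists of equal length, an entry for each row: "fingers": the closure, from 0 (fully open) to 1 (shut); "dp": the shift along the tool's x, y, z in cm, a list of three; "turn": the turn, a rotation vector about the tool's x, y, z in degrees, a list of three. In form: {"fingers": [fingers, ...], "dp": [[tx, ty, tz], ...], "turn": [[rx, ry, rz], ...]}. A call has 1 to 20 rows; each row is the pose to reach, as a shift and turn from the pose commanded when the call began, along the tool's axes at that moment; what a row does not reach only later rows make up. A row lasts 1/12 s, in which the tool goes at most 41.7 mm and 7.16 degrees, less where a joint would pass 70% of its speed; a pose out of reach is approached as far as the arm can. A call with a gripper value outside its range is refused whole. The fingers move at their own pace and stop on an object; "squeeze" is the grip in N (left out, the last holds). Time passes only in rows, so rows that repeat a pose let the fingers close. It gives the time, the measured TCP pose, the force and the opening at its end, in the units of the state.
- r.sense(): the state, without advancing time (a new reading comes with each control period).
- r.snapshot(name): name is "side" or "top"; returns the picture (400x640x3 uint8, blue, green, red); there is no depth.
- r.get_calibration(name): a dict with "fx", "fy", "cx", "cy" (pixels), "camera_from_world" (4x4, takes a point from world to camera coordinates). Camera axes: x right, y up, looking along -z (the intrinsics and any distortion apply to the point x, -y, -z); pixel columns grow to the right and rows downward; lengths in m; the calibration is good to about 2 mm. A picture is of the moment at which its call begins. get_calibration takes no time and is no camera call.
- r.job_done(): hands the job in, once; it reports no verdict.
The state is a dict: "t": time; "joints": joint angles; "qd": joint speeds; "joint_torque": joint torques, N m; "position": TCP position; "orientation": TCP orientation; "force": force on the tool from outside, world axes, zero at the start; "wrist_torque": the same for the moment, N m; "gripper_width": finger opening in m.
Only numpy, scipy, OpenCV 4.12 (cv2) and the standard library are available. Lean on these libraries where they do the work, as an engineer would, in place of code of your own. Each camera call takes 0.05 s, during which the arm holds its last target. There are 200 camera calls.

## Working session

There is one attempt and no reset: what is moved stays moved. The work goes in short steps, Python scripts to look and compute and a tool call to move; the robot and the scene stay as the last step left them, time stands still between calls to the robot, and variables do not carry over. Pictures are saved under pics/ and viewed, about 8 in all and at most 12, crops included, and the job is handed in when it is done.

Besides the shell and the picture viewer there is one more tool, called after ">>>" as a command line: name --argument value ..., lists and objects as JSON in quotes. step_arm: Moves the arm, as the interface text tells. Its arguments: {"type":"object","properties":{"fingers":{"type":"array","items":{"type":"number"}},"dp":{"type":"array","items":{"type":"array","items":{"type":"number"}}},"turn":{"type":"array","items":{"type":"array","items":{"type":"number"}}},"squeeze":{"type":"number"}},"required":["fingers","dp","turn"]}

```bash
mkdir -p pics; cat > h.py <<'E'
import numpy as np, cv2
from station import r
def cal(n):
    c=r.get_calibration(n); return c,np.array(c["camera_from_world"])
def ray(n,u,v):
    c,T=cal(n); d=np.array([(u-c["cx"])/c["fx"],-(v-c["cy"])/c["fy"],-1.])
    R=T[:3,:3]; return -R.T@T[:3,3], R.T@d
def onz(n,u,v,z):
    o,d=ray(n,u,v); return o+d*(z-o[2])/d[2]
def tri(a,b):
    (o1,d1),(o2,d2)=ray("side",*a),ray("top",*b)
    s=np.linalg.lstsq(np.c_[d1,-d2],o2-o1,rcond=None)[0]
    p,q=o1+s[0]*d1,o2+s[1]*d2
    return (p+q)/2,np.linalg.norm(p-q)
def proj(n,P):
    c,T=cal(n); p=T[:3,:3]@np.array(P)+T[:3,3]
    return c["cx"]-c["fx"]*p[0]/p[2], c["cy"]+c["fy"]*p[1]/p[2]
E
python3 - <<'E'
from h import *
a=r.snapshot("side");b=r.snapshot("top")
cv2.imwrite("pics/s0.png",a);cv2.imwrite("pics/t0.png",b)
print(r.get_calibration("side"),r.get_calibration("top"),r.sense())
for n,im in(("side",a),("top",b)):
    h=cv2.cvtColor(im,cv2.COLOR_BGR2HSV)
    m=cv2.inRange(h,(7,150,120),(20,255,255))
    k,_,st,ce=cv2.connectedComponentsWithStats(m)
    for i in range(1,k):
        if st[i,4]>60: print(n,st[i],ce[i])
E
```

```text
{'fx': 502.58526107458533, 'fy': 502.58526107458533, 'cx': 324.00930290099143, 'cy': 199.8259673280787, 'camera_from_world': array([[-0.40939671, -0.91233412,  0.00638641,  0.27784642],
       [ 0.79095903, -0.35142517,  0.50088338, -0.55263366],
       [-0.45472865,  0.2101114 ,  0.86549122, -1.1334983 ],
       [ 0.        ,  0.        ,  0.        ,  1.        ]])} {'fx': 453.6445545286913, 'fy': 453.6445545286913, 'cx': 326.9506895181051, 'cy': 202.826971199392, 'camera_from_world': array([[-2.36133000e-02, -9.99721018e-01, -5.46932167e-04,
         2.21716702e-02],
       [ 9.91043056e-01, -2.34802486e-02,  1.31462308e-01,
        -6.27021770e-01],
       [-1.31438474e-01,  2.56222559e-03,  9.91321019e-01,
        -1.34017213e+00],
       [ 0.00000000e+00,  0.00000000e+00,  0.00000000e+00,
         1.00000000e+00]])} {'t': 0.1, 'joints': array([-1.30297320e+00,  2.76537281e-01,  1.50597211e+00, -5.76450393e-06,
        1.36069886e+00, -1.21008890e-01]), 'qd': array([-1.39223265e-03, -1.63674453e-03,  1.35964134e-04, -6.83522114e-05,
        5.90721312e-04, -1.06432879e-03]), 'joint_torque': array([ 6.28456492e-04, -4.05460274e+01, -2.37781405e+01,  7.03870738e-02,
        2.98636383e-02, -5.50426307e-05]), 'position': array([ 0.2178437 , -0.53160307,  0.2047018 ]), 'orientation': array([-3.14140322e+00,  1.60447085e-03, -1.18196295e+00]), 'force': array([ 0.28046507, -0.12583591, -0.46228486]), 'wrist_torque': array([ 0.01613484,  0.02390076, -0.01464406]), 'gripper_width': 0.09433057594572912}
side [373 230  23  18 223] [384.18834081 238.78026906]
top [338 258  18  18 193] [346.41450777 266.7253886 ]
```

View pics/s0.png

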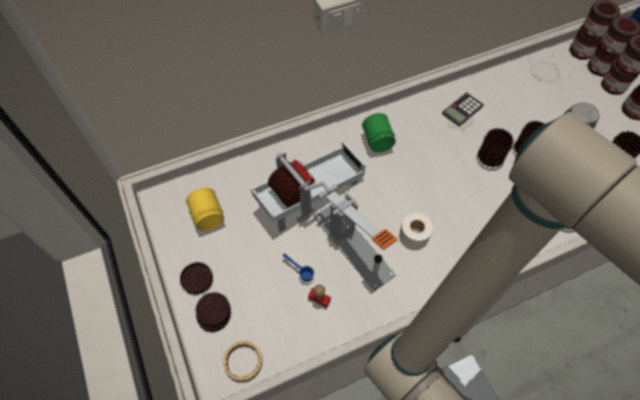

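View pics/t0.png

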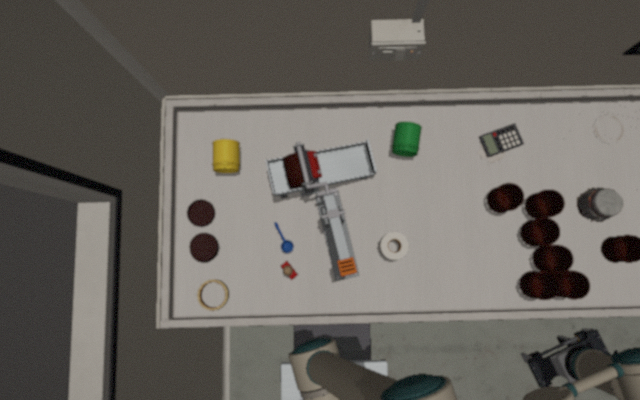

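The side view shows the orange pad at (384,239), the label roll at (417,228), the stamp at (320,296), the scoop at (300,268) and the brown jar in the chute at (287,185). In the top view the pad is at (346,267) and the jar at (300,168). The green (407,138) and yellow (226,155) jars stand outside the chute, and the other dark brown jars stand at the right and far left. The jar meant is the one inside the chute, behind the red flap weight.

```bash
python3 - <<'E'
from h import *
p,e=tri((384.2,238.8),(346.4,266.7)); print("pad",p,e)
a=cv2.imread("pics/s0.png");b=cv2.imread("pics/t0.png")
# lever direction: pad row 267 & bar mid near pivot in top
f=onz("top",328,208,.15); print("near pivot",f, "yaw",np.degrees(np.arctan2(*(f-p)[[1,0]])))
for n,u,v,z in(("label",393,244,.05),("stamp",288,270,.05),("scoop",286,245,.02),("jar",300,168,.12)): print(n,onz("top",u,v,z))
print("rest tcp proj",proj("top",[.218,-.532,.205]))
A=cv2.resize(a[140:320,240:440],None,fx=3,fy=3,interpolation=cv2.INTER_CUBIC)
B=cv2.resize(b[130:310,250:450],None,fx=3,fy=3,interpolation=cv2.INTER_CUBIC)
cv2.imwrite("pics/c_s.png",A);cv2.imwrite("pics/c_t.png",B)
E
```

```text
pad [ 0.4344358 -0.0399025  0.2104066] 0.001741916988463599
near pivot [0.59829604 0.00502546 0.15      ] yaw 15.332810762260925
label [ 0.49739619 -0.18715001  0.05      ]
stamp [0.42789459 0.12769049 0.05      ]
scoop [0.50321759 0.13544342 0.02      ]
jar [0.72066672 0.08327812 0.12      ]
rest tcp proj (np.float64(540.2757681050562), np.float64(347.2559312462795))
```

View pics/c_t.png

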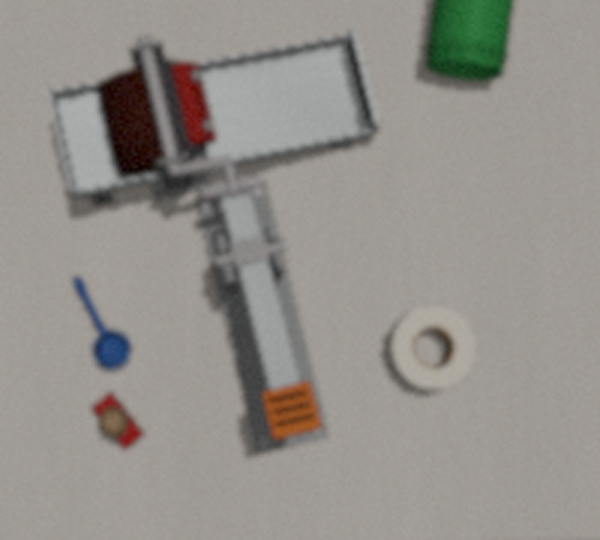

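View pics/c_s.png

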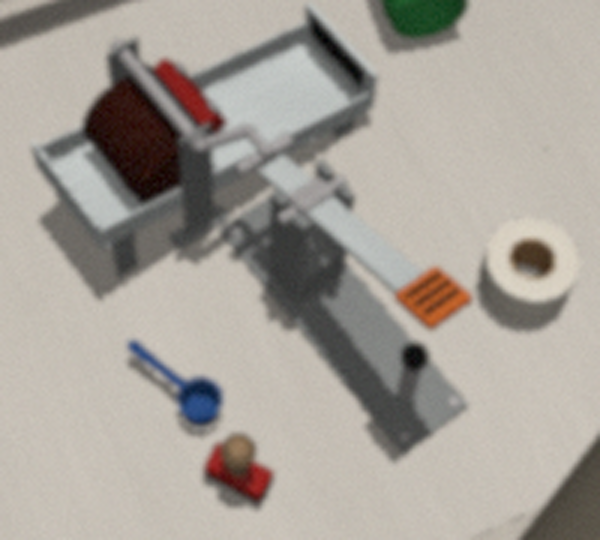

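Crops: the pad, lever, pivot (top view about (331,213)), black bumper post and stand are all clear. The only jar inside the chute is dark brown and leans on the red-weighted flap. The pad is at (0.434, -0.040, 0.21) and the lever's yaw is about 14°. I'll hover above the pad with the fingers shut.

>>> step_arm --fingers '[1, 1, 1, 1, 1, 1, 1, 1, 1, 1, 1, 1, 1, 1, 1, 1, 1, 1, 1, 1]' --dp '[[0, 0, -3.5], [-3, -3, -6.5], [-6, -6, -6.5], [-9, -9, -6.5], [-12, -12, -6.5], [-15, -15.5, -6.5], [-18, -18.5, -6.5], [-21, -21.5, -6.5], [-24, -25, -6.5], [-27, -28, -6.5], [-30, -31, -6.5], [-33, -34, -6.5], [-35, -36.5, -6.5], [-36.5, -38, -6.5], [-37.3, -38.7, -6.5], [-37.3, -38.7, -6.5], [-37.3, -38.7, -6.5], [-37.3, -38.7, -6.5], [-37.3, -38.7, -6.5], [-37.3, -38.7, -6.5]]' --turn '[[0, 0, 0], [0, 0, 4], [0, 0, 8], [0, 0, 8], [0, 0, 8], [0, 0, 8], [0, 0, 8], [0, 0, 8], [0, 0, 8], [0, 0, 8], [0, 0, 8], [0, 0, 8], [0, 0, 8], [0, 0, 8], [0, 0, 8], [0, 0, 8], [0, 0, 8], [0, 0, 8], [0, 0, 8], [0, 0, 8]]'

```text
t: 1.77
position: [0.4343, -0.0416, 0.2704]
orientation: [3.141, -0.0, -1.324]
force: [0.2, -1.1, -0.3]
gripper_width: 0.0006
```

```bash
python3 - <<'E'
from h import *
a=r.snapshot("side");b=r.snapshot("top")
s=r.sense();print(s["t"],s["position"],s["orientation"],s["force"],s["gripper_width"])
A=cv2.resize(a[140:320,240:440],None,fx=2,fy=2,interpolation=cv2.INTER_CUBIC)
B=cv2.resize(b[130:310,250:450],None,fx=2,fy=2,interpolation=cv2.INTER_CUBIC)
cv2.imwrite("pics/c1.png",np.hstack([A,B]))
E
```

```text
1.8667 [ 0.43443691 -0.04130795  0.27049809] [ 3.14154927e+00 -2.88899385e-04 -1.32372695e+00] [-0.2680564  -0.26040984  0.3740128 ] 0.0004371423179806704
```

View pics/c1.png

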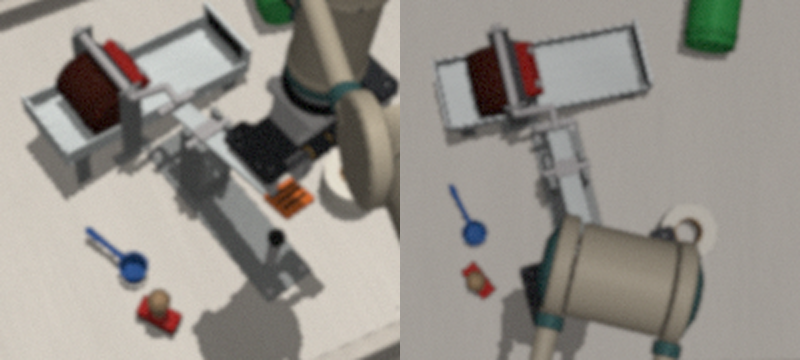

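The pad lies under the shut fingers. Side crop: pad at (290,198), lever in its notches. Now I'll press along the pad's arc, with outward as +y of the tool.

>>> step_arm --fingers '[1, 1, 1, 1, 1, 1, 1, 1, 1, 1, 1, 1, 1, 1, 1, 1, 1, 1]' --dp '[[0, 0, 2.5], [0, 0, 4.5], [0, 0, 5.2], [0, 0, 5.8], [0.3, 0.3, 6.5], [0.3, 0.5, 7.2], [0.3, 0.8, 8], [0.3, 1, 8.8], [0.3, 1.1, 9.5], [0.3, 1.2, 10.2], [0.3, 1.3, 11], [0.3, 1.4, 11.8], [0.3, 1.4, 12.5], [0.3, 1.3, 13.2], [0.3, 1.2, 14], [0.3, 1.2, 14.6], [0.3, 1.1, 15.2], [0.3, 1.1, 15.2]]' --turn '[[0, 0, 0], [0, 0, 0], [0, 0, 0], [0, 0, 0], [0, 0, 0], [0, 0, 0], [0, 0, 0], [0, 0, 0], [0, 0, 0], [0, 0, 0], [0, 0, 0], [0, 0, 0], [0, 0, 0], [0, 0, 0], [0, 0, 0], [0, 0, 0], [0, 0, 0], [0, 0, 0]]'

```text
t: 3.37
position: [0.4252, -0.0465, 0.1189]
orientation: [-3.141, -0.001, -1.322]
force: [-0.6, 1.2, 1.9]
gripper_width: 0.0006
```

```bash
python3 - <<'E'
from h import *
a=r.snapshot("side");b=r.snapshot("top")
s=r.sense();print(s["t"],s["position"],s["force"],proj("side",s["position"]))
A=cv2.resize(a[140:320,240:440],None,fx=2,fy=2,interpolation=cv2.INTER_CUBIC)
B=cv2.resize(b[130:310,250:450],None,fx=2,fy=2,interpolation=cv2.INTER_CUBIC)
cv2.imwrite("pics/c2.png",np.hstack([A,B]))
E
```

```text
3.4667 [ 0.42507831 -0.04634151  0.11914399] [-1.24908653 -0.21073904  2.25414814] (np.float64(383.85139146387695), np.float64(257.05642837355623))
```

View pics/c2.png

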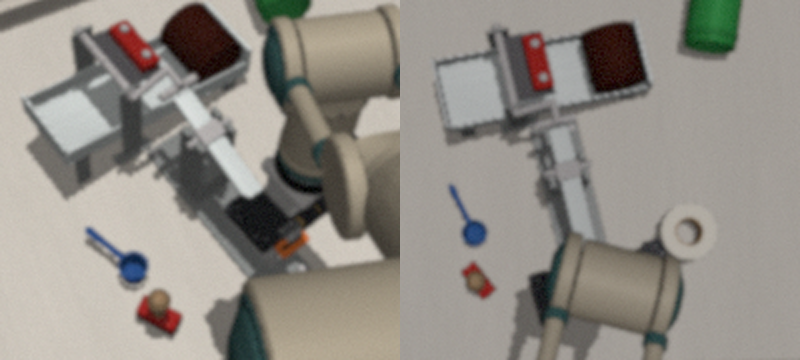

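The flap is up and the jar is already at the end stop (top crop (615,57)). I'll finish the stroke to the bumper and hold briefly.

>>> step_arm --fingers '[1, 1, 1, 1, 1, 1, 1, 1, 1, 1, 1, 1]' --dp '[[0, -0.1, 0.5], [0, -0.1, 0.9], [0, -0.1, 1.2], [0, -0.1, 1.2], [0, -0.1, 1.2], [0, -0.1, 1.2], [0, -0.1, 1.2], [0, -0.1, 1.2], [0, -0.1, 1.2], [0, -0.1, 1.2], [0, -0.1, 1.2], [0, -0.1, 1.2]]' --turn '[[0, 0, 0], [0, 0, 0], [0, 0, 0], [0, 0, 0], [0, 0, 0], [0, 0, 0], [0, 0, 0], [0, 0, 0], [0, 0, 0], [0, 0, 0], [0, 0, 0], [0, 0, 0]]'

```text
t: 4.47
position: [0.4272, -0.0463, 0.1091]
orientation: [-3.138, -0.002, -1.321]
force: [-3.9, -1.1, 16.3]
gripper_width: 0.0004
```

The lever is on the bumper (16 N at z = 0.109). I'll release back along the arc.

>>> step_arm --fingers '[1, 1, 1, 1, 1, 1, 1, 1, 1, 1, 1, 1, 1, 1, 1, 1, 1, 1, 1, 1]' --dp '[[0, 0, -0.5], [0, 0.1, -1.2], [0, 0.2, -1.8], [0, 0.3, -2.5], [0, 0.4, -3.2], [0, 0.4, -3.9], [0, 0.4, -4.6], [0, 0.3, -5.3], [0, 0.2, -6], [0, 0.1, -6.7], [0, 0, -7.4], [0, -0.1, -8.1], [0, -0.3, -8.8], [0, -0.5, -9.5], [0, -0.7, -10.2], [0, -0.9, -11], [0, -0.9, -12], [0, -0.9, -14], [0, -0.9, -17], [0, -0.9, -19]]' --turn '[[0, 0, 0], [0, 0, 0], [0, 0, 0], [0, 0, 0], [0, 0, 0], [0, 0, 0], [0, 0, 0], [0, 0, 0], [0, 0, 0], [0, 0, 0], [0, 0, 0], [0, 0, 0], [0, 0, 0], [0, 0, 0], [0, 0, 0], [0, 0, 0], [0, 0, 0], [0, 0, 0], [0, 0, 0], [0, 0, 0]]'

```text
t: 6.13
position: [0.434, -0.0433, 0.2985]
orientation: [3.141, -0.0, -1.322]
force: [1.1, 0.1, 0.3]
gripper_width: 0.0002
```

>>> step_arm --fingers '[1, 1, 1, 1, 1, 1, 1, 1, 1, 1, 1, 1, 1, 1]' --dp '[[2, 1, -1], [5, 3, -1], [8, 5, -1], [11, 6, -1], [14, 7, -1], [17, 8, -1], [20, 8, -1], [23, 8, -1], [25, 8, -1], [25, 8, -1], [25, 8, -1], [25, 8, -1], [25, 8, -1], [25, 8, -1]]' --turn '[[0, 0, 0], [0, 0, 0], [0, 0, 0], [0, 0, 0], [0, 0, 0], [0, 0, 0], [0, 0, 0], [0, 0, 0], [0, 0, 0], [0, 0, 0], [0, 0, 0], [0, 0, 0], [0, 0, 0], [0, 0, 0]]'

```text
t: 7.3
position: [0.4184, -0.3041, 0.3069]
orientation: [-3.141, 0.0, -1.32]
force: [-0.0, 0.3, 0.3]
gripper_width: 0.0005
```

```bash
python3 - <<'E'
from h import *
a=r.snapshot("side");b=r.snapshot("top")
s=r.sense();print(s["t"],s["position"],s["force"])
cs=[]
for n,im in(("side",a),("top",b)):
    h=cv2.cvtColor(im,cv2.COLOR_BGR2HSV)
    k,_,st,ce=cv2.connectedComponentsWithStats(cv2.inRange(h,(7,150,120),(20,255,255)))
    i=1+st[1:,4].argmax(); cs.append(ce[i]); print(n,st[i],ce[i])
print(tri(*cs))
A=cv2.resize(a[140:320,240:440],None,fx=2,fy=2,interpolation=cv2.INTER_CUBIC)
B=cv2.resize(b[130:310,250:450],None,fx=2,fy=2,interpolation=cv2.INTER_CUBIC)
cv2.imwrite("pics/c3.png",np.hstack([A,B]))
E
```

```text
7.4 [ 0.41848513 -0.3044273   0.30691809] [ 0.74985337  0.04260692 -0.02171582]
side [374 230  24  18 233] [384.66094421 238.26609442]
top [339 258  18  18 198] [347.26262626 266.55555556]
(array([ 0.43499351, -0.04184767,  0.2103728 ]), np.float64(0.0009346030815150214))
```

View pics/c3.png

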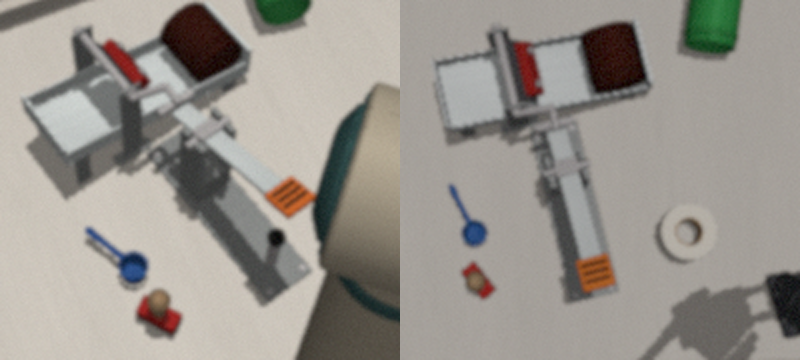

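The jar lies at the end stop (top crop (615,57)), and the flap is shut with its red weight back at its first position. The pad is back within 2 mm of its first place, the bystanders have not moved, and the arm is clear. I'll hand in.

```bash
python3 -c "
from station import r
print(r.job_done(), r.sense()['t'])"
```

```text
the job is handed in; nothing more can be done
the job is handed in; nothing more can be done
```

The jar is out of the chute and at the end stop, the flap is shut behind it, and the job was handed in at about 7.4 s. No verdict is reported.

- **Pressing:** I found the pad from both cameras and pressed it down along its arc with the shut fingertips. At the bottom the lever was on the bumper, with the tip at z = 0.109 m and about 16 N. I held it there for roughly three-quarters of a second, then let the lever rise and moved clear.
- **Last checks:** The last pictures show the jar against the end stop, in the same place as mid-press, and the flap back at its starting position. The pad came back to within about 2 mm, so the lever is still in its notches. The stamp, label roll and scoop look unmoved, and the force reading was about zero.
- **One oddity:** Just before the bottom the force read only about 2 N, less than the stated 4 to 12 N. The picture at that moment showed the flap up and the jar already out. I judged the flap and jar by eye and did not measure the flap angle or the jar's distance to the pocket.

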